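# Register a reagent cassette in the code reader's corner

## Robot

A 7-joint arm with a two-finger parallel gripper is mounted at the origin on the work surface. World frame = base frame: x ahead of the robot, y to its left, z up, the work surface at z = 0. Lengths are in m, angles in rad, forces in N, time in s.
With the tool pointing down it reaches from about 0.4 to 0.85 m from the base axis. Payload 10.4 kg.
Tool frame: the origin (TCP) lies midway between the tips of the shut fingers; the grasp point (between the pads) lies manip.pinch_z behind it (manip.pinch_z is the distance from the TCP to the grasp point, in m); z points along the fingers, y is the direction in which the jaws open and shut (so a half turn about z gives the same grasp; the last joint's range is limited). The gripper opens to 85 mm and grips with 20 to 120 N. Pads are 22 mm wide; open, the fingers measure 114 mm over their backs; the gripper's body (76 mm by 85 mm) begins 54 mm behind the grasp point. The pads swing forward as they close: fully open they stand 13 mm farther back than shut.
Start: joints at [-1.179, 0.332, -0.065, 1.46, 0.022, 1.35, -0.088], TCP at [0.252, 0.572, 0.231] pointing down, gripper open.
Joint ranges: [-2.6, 2.6], [-0.5, 2.12], [-1.47, 1.34], [0.16, 2.42], [-1.27, 4.41], [0.06, 2.06], [-2.6, 2.6]. Speed limits (rad/s): [2.22, 2.22, 2.79, 2.79, 3.14, 3.14, 3.14].

## Interface

Orientations are given as a unit quaternion [x, y, z, w].
In Python, from workcell import manip gives the robot as it stands.
- The arm moves only by the shell command python3 -m handwheel 'ROWS' [FORCE]. ROWS is JSON, a list that holds one entry, the list of rows, each a list of 7 numbers: the shift along the tool's x, y, z in m, then the turn, a rotation vector about the tool's x, y, z in rad, then the finger opening in m, from 0 to 0.0854. In form: [[[tx, ty, tz, ax, ay, az, claw], ...]]. A call has 1 to 8 rows; each row is the pose to reach, as a shift and turn from the pose commanded when the call began, along the tool's axes at that moment; what a row does not reach only later rows make up. A row lasts 1/8 s, in which the tool goes at most 62.5 mm and 10.7 degrees, less where a joint would pass 70% of its speed; a pose out of reach is approached as far as the arm can. A call with a gripper value outside its range is refused whole. The fingers move at their own pace and stop on an object; FORCE is the grip in N (left out, the last holds). Time passes only in rows, so rows that repeat a pose let the fingers close. It gives the time, the measured TCP pose, the force and the opening at its end, in the units of the state.
- manip.get_obs(): the state, without advancing time (a new reading comes with each control period).
- manip.camera(name): name is "scene" or "top" or "wrist"; returns the picture (420x560x3 uint8, blue, green, red); there is no depth.
- manip.calibration(name): a dict with "fx", "fy", "cx", "cy" (pixels), "view" (4x4, takes a point from world to camera coordinates); the wrist camera has in their place "tool_from_camera" (4x4, takes a point from camera to tool coordinates, whose origin is the TCP and whose axes are the flange's). Camera axes: x right, y up, looking along -z (the intrinsics and any distortion apply to the point x, -y, -z); pixel columns grow to the right and rows downward; lengths in m; the calibration is good to about 2 mm. A picture is of the moment at which its call begins: read the wrist's pose just before it. calibration takes no time and is no camera call.
- manip.hand_in(): hands the job in, once; it reports no verdict.
The state is a dict: "clock": time; "joint_pos": joint angles; "joint_velocities": joint speeds; "tau": joint torques, N m; "position": TCP position; "ee_rot": TCP orientation; "ft_force": force on the tool from outside, world axes, zero at the start; "torque": the same for the moment, N m; "grip_width": opening from 0.0 (shut) to 1.0 (fully open).
Only numpy, scipy, OpenCV 4.12 (cv2) and the standard library are available. Lean on these libraries where they do the work, as an engineer would, in place of code of your own. Each camera call takes 0.05 s, during which the arm holds its last target.

## Task

Check the fresh reagent cassette (lime green caps and tab) in at the code reader: slide it label first along the station's lane and under the reader's bridge, flat on the deck, until it sits square in the corner, and press it firmly against the back fence and the side fence at once. Finish while still holding it there with the gripper, pushing steadily against both fences; do not let go. Leave the spent grey cassette and everything else on the bench where it is.

Things in the scene. Friction and masses are not known exactly. Their poses are not given: they have to be found in the camera images.
- cassette: Fresh reagent cassette with LIME GREEN caps and grip tab: an upright white block 140 x 56 x 55 mm (x, y, z), 0.3 to 0.65 kg. Origin at the centre of its underside; x points to its front end (white label, black bars). Two caps on top, in front, reach 63 mm. Near its rear a stiff tab, 24 mm long (x), 12 mm thick (y), stands from 55 to 97 mm above the underside.
- cassette_grip (a point): Where to pinch the lime tab: on the tab's axis, 50 mm behind the cassette's middle and 80 mm above its underside (17 mm below the tab's top, 25 mm above the block's top). The fingers close along the cassette's y. Axes as the cassette's.
- cassette_corner (a point): The cassette's front left bottom corner (70 mm ahead, 28 mm to the left (+y) of its origin, at the underside). Axes as the cassette's.
- station: Fixed code-reader station, at some yaw on the bench: grey deck plate 240 x 160 x 12 mm (x, y, z), origin at the centre of its underside, top face at z = 12 mm. A lane runs along its +x from the open -x end, under a white bridge, to the corner of two blue metal fences.
- bridge (a point): Middle of the underside of the white bridge over the lane (station frame x 62, y 2, z 85 mm); axes as the station's. The bridge is 24 mm deep (x), its underside 73 mm and its top 91 mm above the deck: block and caps pass beneath with 10 mm to spare, the grip tab cannot. Clear lane below it: station y = -45 mm (right post) to 50 mm (side fence).
- back_fence: Blue back fence across the end of the lane: its flat face towards the lane is the plane x = 108 mm of the station frame, 48 mm high above the deck, rigid. The slick fences and deck (friction about 0.15) still drag a few N: 10 to 15 N against each fence makes a sure seat. Origin at the middle of its foot, at x = 114 mm, y = 1 mm, z = 12 mm of the station frame; axes as the station's.
- side_fence: Blue side fence along the left (+y) of the lane: its flat face towards the lane is the plane y = 50 mm of the station frame, from x = -30 to 108 mm, 48 mm high above the deck, rigid. Origin at the middle of its foot, at x = 39 mm, y = 56 mm, z = 12 mm of the station frame; axes as the station's.
- fence_corner (a point): The inner corner where the two fence faces meet at the deck's top face (x = 108, y = 50, z = 12 mm of the station frame). When the cassette is home, its front left bottom corner is here. Axes as the station's.
- spent_cassette: A spent cassette of the same shape with GREY caps and grip tab, standing beside the fresh one (either side). Not to be moved.
- tube_rack: Bystander, not to be moved: blue rack of six capped sample tubes, 200 x 50 x 102 mm; origin at the centre of its underside.
- buffer_bottle: Bystander, not to be moved: bottle with a blue cap, 68 mm wide, 150 mm tall; origin at the centre of its underside.
- stain_jar: Bystander, not to be moved: jar with a red lid, 56 mm wide, 80 mm tall; origin at the centre of its underside.
- tip_box: Bystander, not to be moved: grey box with a teal lid, 122 x 87 x 67 mm; origin at the centre of its underside.
- beaker: Bystander, not to be moved: clear open beaker, 68 mm wide, 85 mm tall; origin at the centre of its underside.
- timer: Bystander, not to be moved: white pocket timer lying flat, 65 x 65 x 20 mm; origin at the centre of its underside.
Things that resemble listed ones, but are neither listed nor needed, are in the scene too. What is shaped like the cassette but orange is not meant.

How it is judged:
On the way:
1. the cassette's front end is in the lane beneath the bridge, down near the deck (x of cassette_corner in the frame of station above 0.062 m and y of cassette_corner in the frame of station between 0 and 0.056 m and z of cassette in the frame of station below 0.026 m), for 0.1 s.
At the end, for the whole second after the job is handed in: The cassette is flat on the deck (3 mm, 0.05 rad), square (0.04 rad), its front left corner within 5 mm of the fence corner, at rest, pressed with over 1 N on each fence and held by the fingers (over 1 N) through the last second (contact force between cassette and back_fence above 1 N and contact force between cassette and side_fence above 1 N and contact force between the fingers and cassette above 1 N and horizontal distance between cassette_corner and fence_corner below 0.005 m and angle between the x axis of cassette and the x axis of station, either way round below 0.04 rad and angle between cassette's own z axis and vertical below 0.05 rad and linear speed of cassette below 0.01 m/s and z of cassette in the frame of station between 0.009 and 0.016 m); the arm keeps its last pose, push and grip.
It fails at once if the spent cassette or another bystander is moved by more than 20 mm or tipped over (distance of any of spent_cassette, tube_rack, buffer_bottle, stain_jar, tip_box, beaker, timer from where it was at the start of the episode above 0.02 m or angle between any of spent_cassette, tube_rack, buffer_bottle, stain_jar, tip_box, beaker, timer's own z axis and vertical above 0.5 rad).
It also fails if it takes over 61 s, if anything falls off the work surface, if the arm or the gripper's body presses on something with over 40 N, if the wrist force passes 120 N, or if a joint passes its speed limit or range.

## Working session

There is one attempt and no reset: what is moved stays moved. The work goes in short steps, Python scripts to look and compute and a shell command to move; the robot and the scene stay as the last step left them, time stands still between calls to the robot, and variables do not carry over. Pictures are saved under pics/ and viewed, and the job is handed in when it is done.

```bash
mkdir -p pics; ls; python3 - <<'E'
from workcell import manip
import cv2, json, numpy as np
o=manip.get_obs()
print({k:np.round(v,4).tolist() for k,v in o.items()}, manip.pinch_z)
for n in ("scene","top","wrist"):
    c=manip.calibration(n); print(n,{k:np.round(v,4).tolist() for k,v in c.items()})
    cv2.imwrite(f"pics/{n}0.png",manip.camera(n))
E
```

```text
pics
{'clock': 0.0, 'joint_pos': [-1.1786, 0.3329, -0.0647, 1.461, 0.0216, 1.3499, -0.0885], 'joint_velocities': [0.0004, -0.0005, -0.0001, -0.0002, 0.0015, -0.0007, 0.0034], 'tau': [-0.0007, -62.5451, 0.0487, -39.1599, 0.0163, 0.01, 0.0], 'position': [0.2517, 0.5716, 0.2305], 'ee_rot': [0.2059, 0.9786, -0.0007, -0.0001], 'ft_force': [-1.7162, 0.8941, -0.006], 'torque': [0.0164, 0.0103, 0.0064], 'grip_width': 0.9985} 0.0187
scene {'fx': 387.6975, 'fy': 387.6975, 'cx': 284.5967, 'cy': 213.1093, 'view': [[-0.7086, 0.7055, -0.0147, 0.3887], [-0.5957, -0.5868, 0.5485, 0.2616], [0.3783, 0.3974, 0.836, -1.2713], [0.0, 0.0, 0.0, 1.0]]}
top {'fx': 421.0981, 'fy': 421.0981, 'cx': 271.2311, 'cy': 209.0985, 'view': [[0.0292, -0.9995, 0.0116, -0.0393], [0.992, 0.0305, 0.1225, -0.565], [-0.1228, 0.008, 0.9924, -1.1325], [0.0, 0.0, 0.0, 1.0]]}
wrist {'fx': 313.4713, 'fy': 313.4713, 'cx': 279.5391, 'cy': 207.2372, 'tool_from_camera': [[0.0005, 0.9639, 0.2662, 0.0671], [1.0, -0.0005, 0.0001, -0.0001], [0.0002, 0.2662, -0.9639, -0.1424], [0.0, 0.0, 0.0, 1.0]]}
```

View pics/scene0.png

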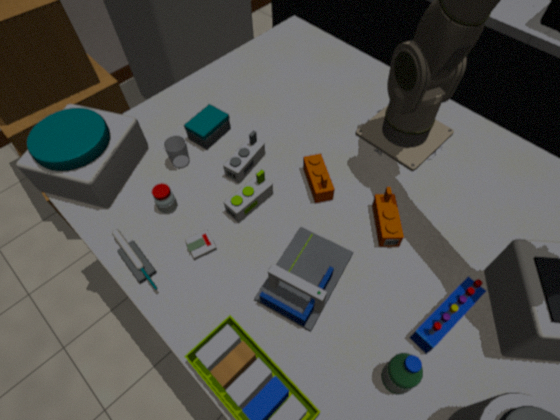

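View pics/top0.png

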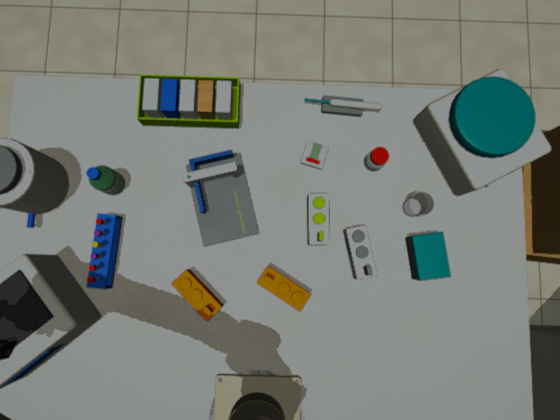

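View pics/wrist0.png

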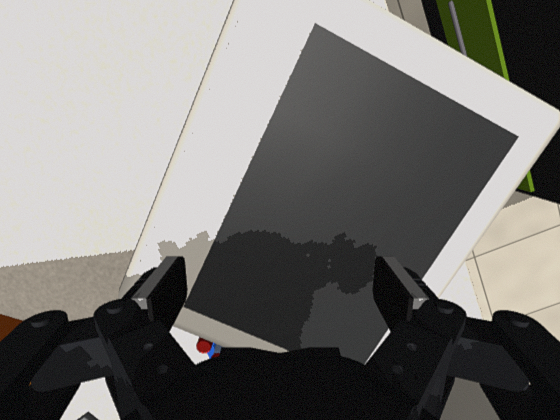

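Top view: the lime cassette is at about (318,218) with its tab at (320,237), so its label end points up (+x). The station is at about (222,200), with its back fence at (212,157) and side fence at (199,192). Next I'll measure these.

```bash
cat > h.py <<'E'
from workcell import manip
import cv2, numpy as np
from scipy.spatial.transform import Rotation as R
def campose(n,obs=None):
    c=manip.calibration(n)
    if n=='wrist':
        T=np.eye(4);T[:3,:3]=R.from_quat(obs['ee_rot']).as_matrix();T[:3,3]=obs['position']
        W=T@np.array(c['tool_from_camera'])
    else: W=np.linalg.inv(np.array(c['view']))
    return c,W
def ray(n,uv,obs=None):
    c,W=campose(n,obs)
    d=np.array([(uv[0]-c['cx'])/c['fx'],-(uv[1]-c['cy'])/c['fy'],-1.])
    d=W[:3,:3]@d
    return W[:3,3],d/np.linalg.norm(d)
def onz(n,uv,z,obs=None):
    o,d=ray(n,uv,obs); return o+d*(z-o[2])/d[2]
def tri(rays):
    A=np.zeros((3,3));b=np.zeros(3)
    for o,d in rays:
        P=np.eye(3)-np.outer(d,d);A+=P;b+=P@o
    p=np.linalg.solve(A,b)
    return p,[np.linalg.norm(np.cross(p-o,d)) for o,d in rays]
def proj(n,p,obs=None):
    c,W=campose(n,obs); q=np.linalg.inv(W)@np.append(p,1)
    return np.array([c['cx']+c['fx']*q[0]/-q[2], c['cy']-c['fy']*q[1]/-q[2]])
E
python3 - <<'E'
from h import *
for n,b in (("top",(170,140,350,290)),("scene",(210,150,370,340))):
    im=cv2.imread(f"pics/{n}0.png")
    x0,y0,x1,y1=b
    cv2.imwrite(f"pics/{n}0c.png",cv2.resize(im[y0:y1,x0:x1],None,fx=3 if n=='scene' else 4,fy=3 if n=='scene' else 4,interpolation=cv2.INTER_CUBIC))
    hsv=cv2.cvtColor(im,cv2.COLOR_BGR2HSV)
    m=cv2.inRange(hsv,(32,120,70),(48,255,255))
    k,l,s,c=cv2.connectedComponentsWithStats(m)
    for i in range(1,k):
        if s[i,4]>8: print(n,s[i],c[i])
E
```

```text
top [137  74 103  49 780] [196.82179487 101.92564103]
top [234 191   6  22  24] [236.79166667 201.58333333]
top [313 197  12  12 111] [318.62162162 202.20720721]
top [313 213  12  11 109] [318.71559633 218.04587156]
top [240 214   5  20  21] [241.9047619  223.42857143]
top [318 232   5   9  39] [320.30769231 235.84615385]
scene [257 170   7   6  26] [259.88461538 172.69230769]
scene [243 186  11  10  87] [247.86206897 190.72413793]
scene [231 195  12  11  93] [236.3655914  200.06451613]
scene [289 234  23  37  50] [300.42 251.96]
scene [ 185  316  135  104 1663] [243.90499098 378.73000601]
```

View pics/top0c.png

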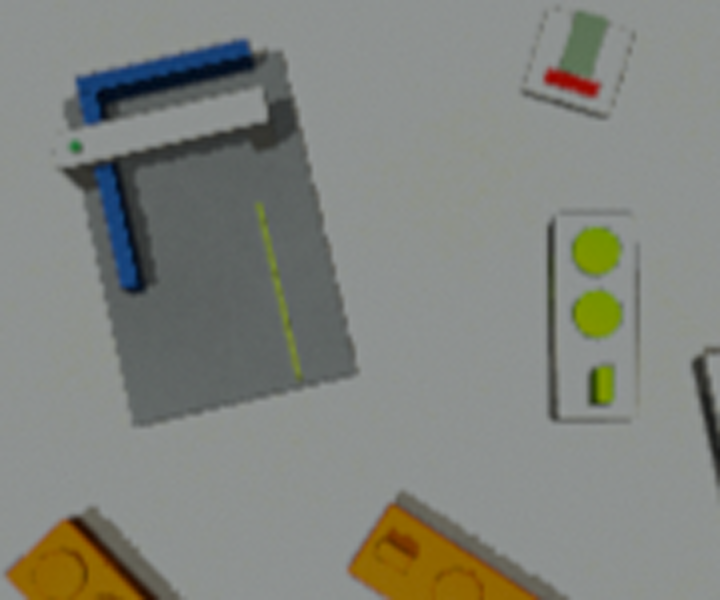

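View pics/scene0c.png

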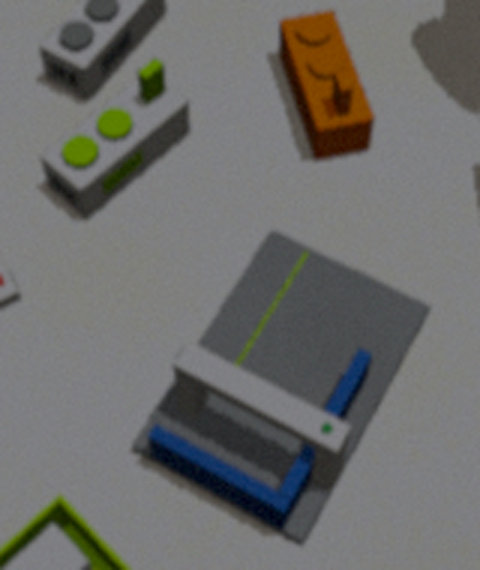

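```bash
python3 - <<'E'
from h import *
# cassette triangulation
for nm,t,s in (("frontcap",(318.62,202.2),(236.37,200.06)),("rearcap",(318.72,218.05),(247.86,190.72))):
    p,e=tri([ray('top',t),ray('scene',s)]); print(nm,p.round(4),np.round(e,4), onz('top',t,.063).round(4), onz('scene',s,.063).round(4))
# tab top in top view
print('tab top',onz('top',(320.5,235.5),.097).round(4))
im=cv2.imread('pics/top0.png')
# deck corners (top crop px /4 + offset), scene crop /3
T={'FR':(285,50),'RR':(357,373),'RL':(137,425),'FL':(66,98)}
S={'FR':(136,450),'RR':(273,233),'RL':(429,307),'FL':(301,543)}
P={}
for k in T:
    t=((T[k][0]+.5)/4-.5+170,(T[k][1]+.5)/4-.5+140); s=((S[k][0]+.5)/3-.5+210,(S[k][1]+.5)/3-.5+150)
    a=onz('top',t,.012);b=onz('scene',s,.012);p,e=tri([ray('top',t),ray('scene',s)])
    P[k]=(a+b)/2; print(k,a.round(4),b.round(4),p.round(4))
for nm,f in (('avg',P),):
    c=sum(f.values())/4; print(c, np.linalg.norm(f['FR']-f['RR']),np.linalg.norm(f['RR']-f['RL']))
    for a,b in (('RR','FR'),('RL','FL')): d=f[b]-f[a];print(np.arctan2(d[1],d[0]))
    for a,b in (('RR','RL'),('FR','FL')): d=f[b]-f[a];print(np.arctan2(-d[0],d[1]))
E
```

```text
frontcap [ 0.5848 -0.1496  0.063 ] [0.0007 0.0007] [ 0.5852 -0.1501  0.063 ] [ 0.5843 -0.1491  0.063 ]
rearcap [ 0.5416 -0.1506  0.0632] [0.0005 0.0005] [ 0.542  -0.1511  0.063 ] [ 0.5412 -0.1503  0.063 ]
tab top [ 0.4928 -0.1523  0.097 ]
FR [0.7309 0.0695 0.012 ] [0.7298 0.079  0.012 ] [0.7305 0.073  0.0032]
RR [0.5005 0.0102 0.012 ] [0.501  0.0151 0.012 ] [0.4997 0.0116 0.0068]
RL [0.4596 0.1625 0.012 ] [0.4596 0.1651 0.012 ] [0.459  0.1637 0.0095]
FL [0.6907 0.2244 0.012 ] [0.69   0.2268 0.012 ] [0.6904 0.2257 0.0105]
[0.5952592  0.11908314 0.012     ] 0.23775770316402814 0.1566690104958913
0.2622413353937429
0.2617453139030402
0.2658506031830563
0.25822314562893695
```

```bash
cat >> h.py <<'E'
def delta(target,yaw,obs=None):
    """tool-frame shift & rotvec to reach TCP target with tool x at world yaw, tool pointing down"""
    o=obs or manip.get_obs(); r=R.from_quat(o['ee_rot'])
    c,s=np.cos(yaw),np.sin(yaw)
    rt=R.from_matrix(np.array([[c,s,0],[s,-c,0],[0,0,-1]]))
    print('shift',r.inv().apply(np.array(target)-o['position']).round(4),'turn',(r.inv()*rt).as_rotvec().round(4))
def st():
    o=manip.get_obs(); m=R.from_quat(o['ee_rot']).as_matrix()
    print('t',round(o['clock'],2),'pos',np.round(o['position'],4),'yaw',round(np.arctan2(m[1,0],m[0,0]),4),'z',m[:,2].round(4),'F',np.round(o['ft_force'],2),'g',round(o['grip_width'],3),'j',np.round(o['joint_pos'],2))
    return o
E
python3 - <<'E'
from h import *
st(); delta((.5,.2,.28),1.3); delta((.47,-.152,.27),.025)
E
```

```text
t 0.15 pos [0.2518 0.5717 0.2307] yaw 2.7268 z [-4.e-04 -1.e-03 -1.e+00] F [-1.44 -0.34 -0.3 ] g 1.002 j [-1.18  0.33 -0.06  1.46  0.02  1.35 -0.09]
shift [-0.377  -0.2402 -0.049 ] turn [-8.0000e-04  8.0000e-04  1.4268e+00]
shift [-0.4914 -0.5744 -0.0387] turn [-2.0000e-04  1.4000e-03  2.7018e+00]
```

```bash
python3 -m handwheel '[[[0,0,-0.05,0,0,0,0.0854],[-0.06,-0.04,-0.05,0,0,0.18,0.0854],[-0.11,-0.07,-0.05,0,0,0.36,0.0854],[-0.16,-0.1,-0.05,0,0,0.54,0.0854],[-0.21,-0.13,-0.05,0,0,0.72,0.0854],[-0.26,-0.165,-0.05,0,0,0.9,0.0854],[-0.32,-0.2,-0.05,0,0,1.08,0.0854],[-0.377,-0.24,-0.05,0,0,1.26,0.0854]]]' 30; python3 - <<'E'
from h import *
st(); delta((.47,-.152,.27),.025)
E
```

```text
clock: 1.15
position: [0.4936, 0.2106, 0.2813]
ee_rot: [0.745, 0.667, 0.0, -0.0]
ft_force: [0.8, -0.1, -0.9]
grip_width: 0.999
t 1.15 pos [0.4936 0.2106 0.2813] yaw 1.4611 z [ 1.e-04  2.e-04 -1.e+00] F [ 0.77 -0.1  -0.87] g 0.999 j [-0.78  0.11  0.32  1.63 -0.03  1.41 -0.57]
shift [-0.363   0.0162  0.0112] turn [-1.0000e-04 -3.0000e-04  1.4361e+00]
```

```bash
python3 -m handwheel '[[[-0.05,0,0,0,0,0.18,0.0854],[-0.1,0.01,0,0,0,0.36,0.0854],[-0.15,0.01,0,0,0,0.54,0.0854],[-0.2,0.01,0,0,0,0.72,0.0854],[-0.25,0.01,0,0,0,0.9,0.0854],[-0.31,0.02,0,0,0,1.08,0.0854],[-0.363,0.016,0,0,0,1.26,0.0854],[-0.363,0.016,0,0,0,1.436,0.0854]]]'; python3 - <<'E'
from h import *
o=st(); im=manip.camera('wrist'); cv2.imwrite('pics/w1.png',im)
import pickle; pickle.dump(o,open('w1.pkl','wb'))
E
```

```text
clock: 2.15
position: [0.4696, -0.1549, 0.2814]
ee_rot: [1.0, 0.009, 0.0, 0.0]
ft_force: [0.1, 0.8, -0.3]
grip_width: 0.999
t 2.15 pos [ 0.4696 -0.1549  0.2814] yaw 0.0174 z [ 1.e-04 -5.e-04 -1.e+00] F [ 0.12  0.83 -0.27] g 0.999 j [-0.44 -0.01  0.67  1.75  0.01  1.4  -1.32]
```

View pics/w1.png

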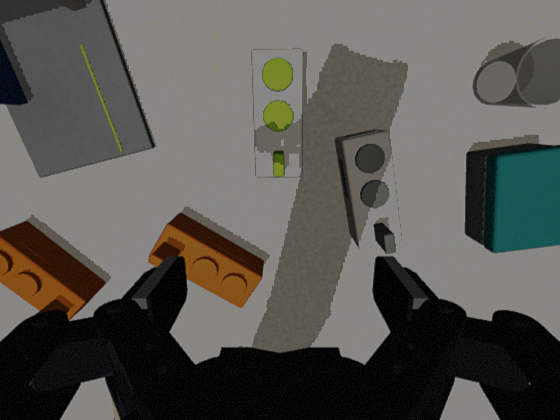

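The wrist view shows the lime caps at (278,74) and (278,116) and the tab at (279,163). The spent cassette is well to the right of it. Next I'll triangulate the tab and caps.

```bash
python3 - <<'E'
from h import *
import pickle
o=pickle.load(open('w1.pkl','rb'))
im=cv2.imread('pics/w1.png')
cv2.imwrite('pics/w1c.png',cv2.resize(im[40:190,230:330],None,fx=4,fy=4,interpolation=cv2.INTER_CUBIC))
hsv=cv2.cvtColor(im,cv2.COLOR_BGR2HSV)
m=cv2.inRange(hsv,(30,120,50),(50,255,255))
k,l,s,c=cv2.connectedComponentsWithStats(m)
for i in range(1,k):
    if s[i,4]>8: print(s[i],c[i])
for nm,uv in (('fc',(278,74)),('rc',(278,116))): print(nm,onz('wrist',uv,.063,o).round(4))
print('tab', onz('wrist',(279,158),.097,o), proj('wrist',np.array([.4928,-.1523,.097]),o))
E
```

```text
[ 80  45  43 107 288] [100.53819444  96.78125   ]
[262  58  31  33 793] [277.14627995  73.86002522]
[263 101  30  31 710] [277.73521127 115.5056338 ]
[273 153  11  24 244] [278.09016393 164.58606557]
fc [ 0.585  -0.1516  0.063 ]
rc [ 0.5419 -0.1523  0.063 ]
tab [ 0.49971144 -0.15418135  0.097     ] [277.08033291 164.63066159]
```

View pics/w1c.png

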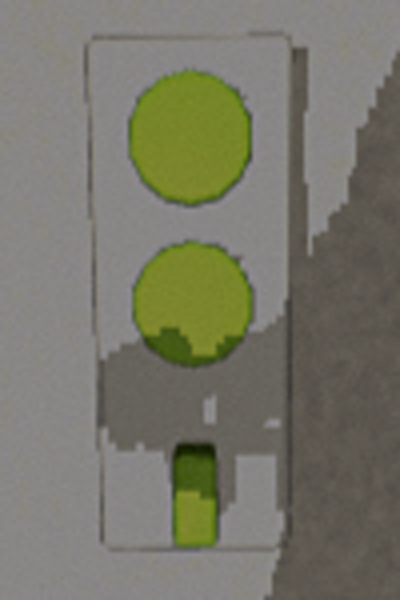

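```bash
python3 - <<'E'
from h import *
import pickle
o=pickle.load(open('w1.pkl','rb'))
f=lambda p:((p[0]+.5)/4-.5+230,(p[1]+.5)/4-.5+40)
print('tab',onz('wrist',f((195,518)),.097,o))
q=[onz('wrist',f(p),.055,o)[:2] for p in ((88,37),(291,36),(287,549),(103,549))]
print(np.round(q,4), np.mean(q,0)); 
print(cv2.minAreaRect(np.array(q,np.float32)*1000))
for nm,w,t,s in (("fc",(277.15,73.86),(318.62,202.2),(236.37,200.06)),("rc",(277.74,115.5),(318.72,218.05),(247.86,190.72))):
    p,e=tri([ray('top',t),ray('scene',s),ray('wrist',w,o)]); print(nm,p.round(4),np.round(e,4)); p,e=tri([ray('top',t),ray('wrist',w,o)]); print(nm,p.round(4),np.round(e,4))
# tab top height: view wrist vs scene (tab top centre)
im=cv2.imread('pics/scene0.png'); cv2.imwrite('pics/s0t.png',cv2.resize(im[155:230,215:290],None,fx=8,fy=8,interpolation=cv2.INTER_CUBIC))
E
```

```text
tab [ 0.4881192  -0.15372953  0.097     ]
[[ 0.6105 -0.1229]
 [ 0.6117 -0.1772]
 [ 0.473  -0.1812]
 [ 0.472  -0.1265]] [ 0.54179295 -0.15194321]
((541.7324829101562, -152.03741455078125), (138.98744201660156, 54.703895568847656), 1.5031777620315552)
fc [ 0.5849 -0.1501  0.0625] [0.0004 0.001  0.0006]
fc [ 0.5857 -0.1506  0.059 ] [0.0001 0.0001]
rc [ 0.5418 -0.1512  0.0625] [0.0003 0.001  0.001 ]
rc [ 0.5426 -0.1519  0.0567] [0.0001 0.0001]
```

View pics/s0t.png

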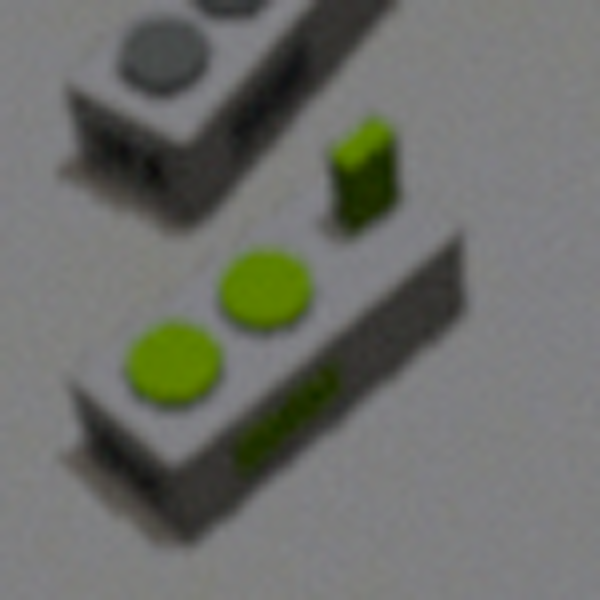

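```bash
python3 - <<'E'
from h import *
import pickle
o=pickle.load(open('w1.pkl','rb'))
p,e=tri([ray('scene',(260.3,172.9)),ray('wrist',(278.25,169.1),o)]); print('tabtop',p.round(4),np.round(e,4))
st();delta((.4918,-.1533,.061),.026)
E
```

```text
tabtop [ 0.4877 -0.1538  0.0911] [0.0005 0.0005]
t 2.2 pos [ 0.4703 -0.1524  0.2813] yaw 0.0118 z [-0.e+00  2.e-04 -1.e+00] F [ 0.03  0.93 -0.22] g 1.002 j [-0.44 -0.01  0.67  1.75  0.01  1.4  -1.33]
shift [0.0215 0.0012 0.2203] turn [-0.0002  0.     -0.0142]
```

```bash
python3 -m handwheel '[[[0.02,0,0.05,0,0,-0.01,0.05],[0.02,0.001,0.1,0,0,-0.01,0.05],[0.02,0.001,0.13,0,0,-0.01,0.05],[0.02,0.001,0.13,0,0,-0.01,0.05],[0.02,0.001,0.13,0,0,-0.01,0.05]]]'; python3 - <<'E'
from h import *
o=st(); im=manip.camera('wrist'); cv2.imwrite('pics/w2.png',im)
import pickle; pickle.dump(o,open('w2.pkl','wb'))
delta((.4918,-.1533,.061),.026)
E
```

```text
clock: 2.82
position: [0.4918, -0.1505, 0.1526]
ee_rot: [1.0, 0.021, 0.001, 0.0]
ft_force: [0.3, -0.6, 0.9]
grip_width: 0.585
t 2.83 pos [ 0.4918 -0.1505  0.1526] yaw 0.0424 z [ 1.5e-03 -1.0e-04 -1.0e+00] F [ 0.32 -0.6   0.94] g 0.585 j [-0.41  0.16  0.68  1.88 -0.11  1.13 -1.22]
shift [-0.0005  0.0027  0.0919] turn [ 0.     -0.0022  0.0161]
```

View pics/w2.png

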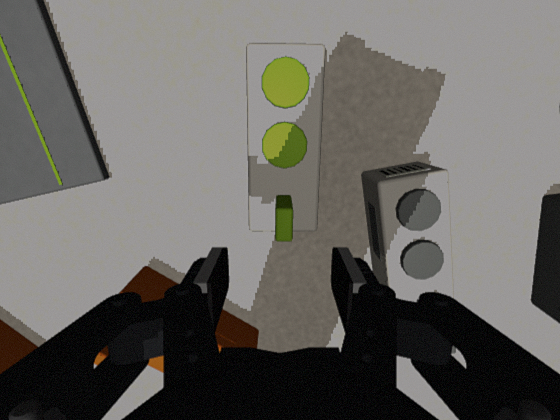

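```bash
python3 -m handwheel '[[[0,0.003,0.03,0,-0.002,0.016,0.05],[0,0.003,0.06,0,-0.002,0.016,0.05],[0,0.003,0.08,0,-0.002,0.016,0.05],[0,0.003,0.092,0,-0.002,0.016,0.05],[0,0.003,0.092,0,-0.002,0.016,0.05]]]'; python3 - <<'E'
from h import *
o=st(); im=manip.camera('wrist'); cv2.imwrite('pics/w3.png',im)
delta((.4918,-.1533,.061),.026)
E
```

```text
clock: 3.5
position: [0.4914, -0.1536, 0.0596]
ee_rot: [1.0, 0.013, -0.001, -0.0]
ft_force: [-0.5, 0.8, 0.3]
grip_width: 0.589
t 3.5 pos [ 0.4914 -0.1536  0.0596] yaw 0.0252 z [-0.0018  0.     -1.    ] F [-0.53  0.85  0.29] g 0.589 j [-0.36  0.31  0.65  1.96 -0.23  0.95 -1.14]
shift [ 0.0001 -0.0004 -0.0009] turn [ 0.     0.001 -0.001]
```

View pics/w3.png

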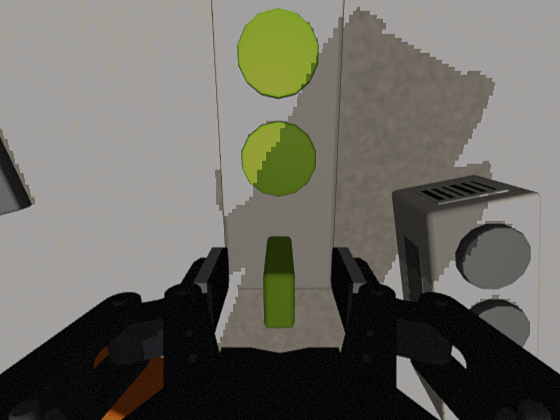

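The tab is centred between the pads (columns 264–295, pad gap 225–333), so I'll close.

```bash
python3 -m handwheel '[[[0,0,0,0,0,0,0.03],[0,0,0,0,0,0,0.012],[0,0,0,0,0,0,0.0],[0,0,0,0,0,0,0.0],[0,0,0,0,0,0,0.0],[0,0,0,0,0,0,0.0]]]' 80; python3 - <<'E'
from h import *
o=st(); im=manip.camera('wrist'); cv2.imwrite('pics/w4.png',im)
E
```

```text
clock: 4.3
position: [0.4917, -0.1535, 0.06]
ee_rot: [1.0, 0.013, -0.0, -0.0]
ft_force: [-1.2, 0.9, 6.6]
grip_width: 0.129
t 4.3 pos [ 0.4917 -0.1535  0.06  ] yaw 0.025 z [-9.e-04  3.e-04 -1.e+00] F [-1.19  0.92  6.63] g 0.129 j [-0.36  0.31  0.65  1.96 -0.23  0.95 -1.14]
```

View pics/w4.png

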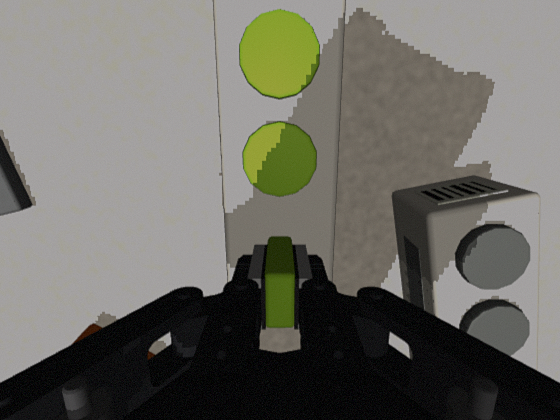

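```bash
python3 -m handwheel '[[[0,0,-0.02,0,0,0,0],[0,0,-0.05,0,0,0,0],[0,0,-0.08,0,0,0,0],[0,0,-0.09,0,0,0,0],[0,0,-0.09,0,0,0,0],[0,0,-0.09,0,0,0,0]]]'; python3 - <<'E'
from h import *
o=st(); im=manip.camera('wrist'); cv2.imwrite('pics/w5.png',im)
c,s=np.cos(.262),np.sin(.262)
t=np.array([.5953,.1191])+np.array([[c,-s],[s,c]])@[-.115,.012]
print(t);delta((t[0],t[1],.15),.262)
E
```

```text
clock: 5.1
position: [0.4906, -0.1534, 0.148]
ee_rot: [1.0, 0.012, -0.002, -0.0]
ft_force: [-0.2, 0.5, -2.3]
grip_width: 0.13
t 5.1 pos [ 0.4906 -0.1534  0.148 ] yaw 0.025 z [-4.e-03  2.e-04 -1.e+00] F [-0.2   0.45 -2.3 ] g 0.13 j [-0.41  0.17  0.69  1.89 -0.12  1.13 -1.22]
[0.48111635 0.10090401]
shift [-0.0032 -0.2545 -0.0019] turn [-0.0006  0.004  -0.2371]
```

View pics/w5.png

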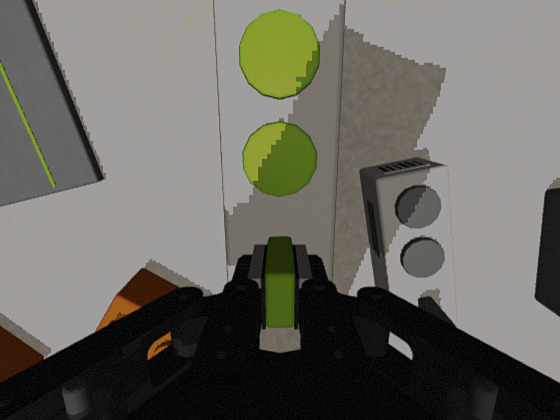

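The cassette is lifted with no slip; the caps are at the same pixels as before. Next is the carry to the lane entrance.

```bash
python3 -m handwheel '[[[0,-0.03,0,0,0,-0.03,0],[0,-0.07,0,0,0,-0.08,0],[0,-0.12,0,0,0.004,-0.13,0],[0,-0.17,0,0,0.004,-0.18,0],[-0.003,-0.22,0,0,0.004,-0.22,0],[-0.003,-0.25,0,0,0.004,-0.237,0],[-0.003,-0.255,0,0,0.004,-0.237,0],[-0.003,-0.255,0,0,0.004,-0.237,0]]]'; python3 -m handwheel '[[[0,0,0,0,0,0,0],[0,0,0,0,0,0,0]]]';python3 - <<'E'
from h import *
o=st(); im=manip.camera('wrist'); cv2.imwrite('pics/w6.png',im)
import pickle; pickle.dump(o,open('w6.pkl','wb'))
cv2.imwrite('pics/top6.png',manip.camera('top'))
E
```

```text
clock: 6.15
position: [0.4817, 0.1007, 0.1486]
ee_rot: [0.991, 0.13, 0.0, 0.0]
ft_force: [0.1, 0.0, -4.0]
grip_width: 0.131
clock: 6.4
position: [0.4821, 0.1002, 0.1492]
ee_rot: [0.992, 0.13, 0.001, -0.0]
ft_force: [-0.3, -0.4, -3.9]
grip_width: 0.135
t 6.4 pos [0.4821 0.1002 0.1492] yaw 0.2601 z [ 1.9e-03  5.0e-04 -1.0e+00] F [-0.26 -0.42 -3.9 ] g 0.135 j [-0.73  0.1   0.46  1.93 -0.05  1.12 -1.56]
```

View pics/w6.png

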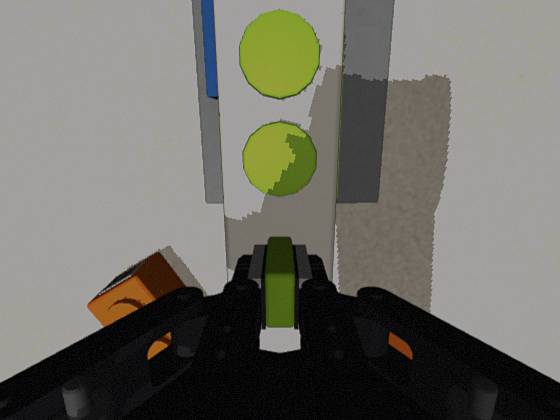

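View pics/top6.png

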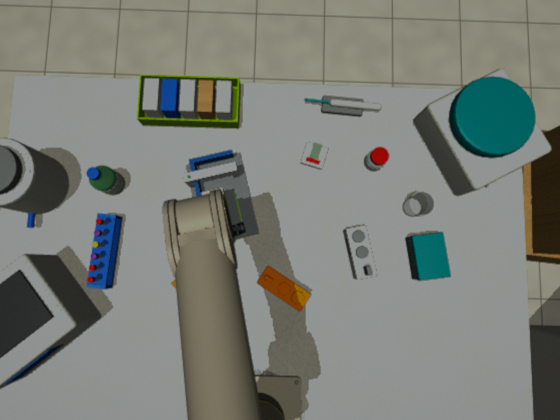

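```bash
python3 - <<'E'
from h import *
import pickle
o=pickle.load(open('w6.pkl','rb'))
im=cv2.imread('pics/w6.png')
L=[onz('wrist',p,.012,o)[:2] for p in ((206,203),(379,203),(194,0),(394,0))]
print(np.round(L,4))
d=lambda a,b:np.arctan2(b[1]-a[1],b[0]-a[0])
print('yaw L,R,rear',d(L[0],L[2]),d(L[1],L[3]),d(L[1],L[0])-np.pi/2, np.linalg.norm(L[0]-L[1]))
y=.26; M=np.array([[np.cos(y),-np.sin(y)],[np.sin(y),np.cos(y)]])
print('origin est', (L[0]+L[1])/2+M@[.12,0], L[0]-M@[-.12,.08], L[1]-M@[-.12,-.08])
# fence top inner edge / rear end
b=cv2.inRange(cv2.cvtColor(im,cv2.COLOR_BGR2HSV),(105,120,30),(125,255,255))
for r in (5,30,60,90,96): 
    c=np.where(b[r,:300])[0]; print(r,c.min() if len(c) else None,c.max() if len(c) else None)
rows=np.where(b[:,:300].any(1))[0];print(rows.max())
cv2.imwrite('pics/w6c.png',cv2.resize(im[0:220,180:410],None,fx=3,fy=2.7,interpolation=cv2.INTER_CUBIC))
E
```

```text
[[0.4594 0.1641]
 [0.5005 0.0099]
 [0.6184 0.2055]
 [0.6587 0.0542]]
yaw L,R,rear 0.2553122551427215 0.27364913245784167 0.2607459870771751 0.15959513417728535
origin est [0.59593821 0.11780196] [0.59593273 0.11759101] [0.59594369 0.11801292]
5 201 212
30 203 213
60 205 215
90 207 216
96 208 217
97
```

View pics/w6c.png

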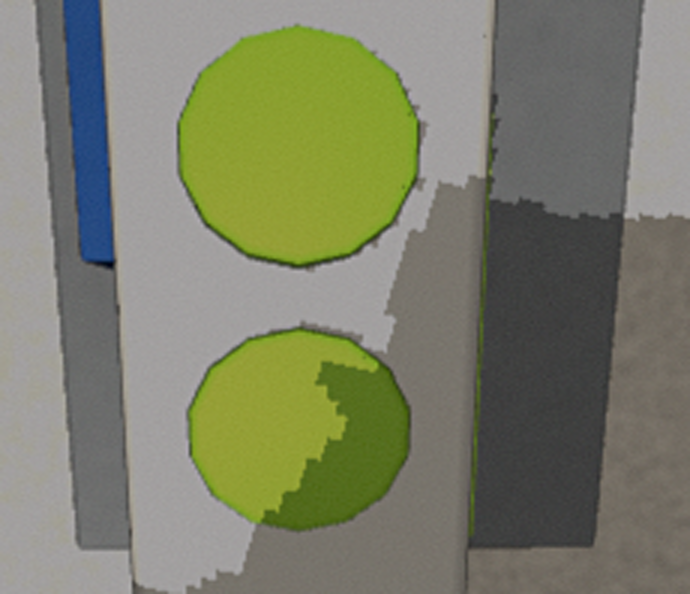

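```bash
cat >> h.py <<'E'
S0=np.array([.596,.118]);SY=.262
SM=np.array([[np.cos(SY),-np.sin(SY)],[np.sin(SY),np.cos(SY)]])
def stn():
    o=st(); print('tab in station mm',(1000*SM.T@(np.array(o['position'])[:2]-S0)).round(1),'under z-deck mm',round(1000*(o['position'][2]-.072),1),'F station',(SM.T@np.array(o['ft_force'])[:2]).round(2),round(o['ft_force'][2],2)); return o
def sdelta(x,y,z):
    t=S0+SM@[x,y]; delta((t[0],t[1],z),SY)
E
python3 - <<'E'
from h import *
stn(); sdelta(-.095,.012,.0745)
E
```

```text
t 6.5 pos [0.4821 0.1006 0.1493] yaw 0.2608 z [ 1.9e-03  6.0e-04 -1.0e+00] F [ 0.69 -0.06 -4.06] g 0.128 j [-0.73  0.1   0.46  1.93 -0.05  1.12 -1.56]
tab in station mm [-114.5   12.7] under z-deck mm 77.3 F station [ 0.65 -0.24] -4.06
shift [0.0194 0.0007 0.0748] turn [-0.0001 -0.002  -0.0012]
```

```bash
python3 -m handwheel '[[[0.02,0,0.02,0,-0.002,-0.001,0],[0.02,0,0.04,0,-0.002,-0.001,0],[0.02,0,0.06,0,-0.002,-0.001,0],[0.02,0,0.07,0,-0.002,-0.001,0],[0.02,0,0.073,0,-0.002,-0.001,0],[0.02,0,0.073,0,-0.002,-0.001,0]]]';python3 - <<'E'
from h import *
o=stn(); cv2.imwrite('pics/w7.png',manip.camera('wrist'));cv2.imwrite('pics/s7.png',manip.camera('scene'))
E
```

```text
clock: 7.25
position: [0.5018, 0.1064, 0.0768]
ee_rot: [0.991, 0.131, 0.0, -0.0]
ft_force: [-0.5, -0.9, -3.1]
grip_width: 0.132
t 7.25 pos [0.5018 0.1064 0.0768] yaw 0.2627 z [ 7.e-04  3.e-04 -1.e+00] F [-0.51 -0.92 -3.09] g 0.132 j [-0.71  0.25  0.46  1.95 -0.13  0.97 -1.49]
tab in station mm [-94.   13.2] under z-deck mm 4.8 F station [-0.73 -0.76] -3.09
```

View pics/w7.png

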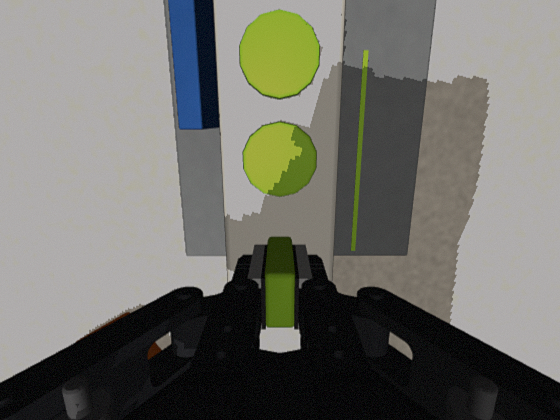

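View pics/s7.png

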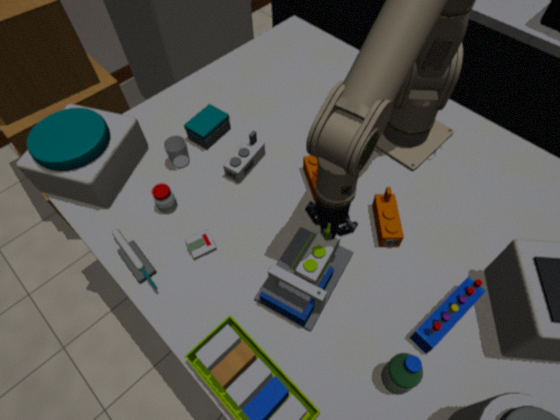

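The cassette hangs about 5 mm over the deck, inside the fence line. I'll lower it to contact.

```bash
python3 -m handwheel '[[[0,0,0.002,0,0,0,0],[0,0,0.004,0,0,0,0],[0,0,0.0055,0,0,0,0],[0,0,0.0055,0,0,0,0]]]';python3 - <<'E'
from h import *
o=stn()
E
```

```text
clock: 7.85
position: [0.5022, 0.1067, 0.072]
ee_rot: [0.991, 0.131, 0.001, -0.0]
ft_force: [-3.6, -0.1, 8.6]
grip_width: 0.129
t 7.85 pos [0.5022 0.1067 0.072 ] yaw 0.2628 z [ 0.0013  0.001  -1.    ] F [-3.61 -0.11  8.62] g 0.129 j [-0.7   0.25  0.46  1.95 -0.14  0.96 -1.49]
tab in station mm [-93.5  13.4] under z-deck mm -0.0 F station [-3.52  0.83] 8.62
```

Deck contact came at z = 0.072, as expected. I'll slide it forward in the lane with light down-force.

```bash
python3 -m handwheel '[[[0.004,0,-0.0008,0,0,0,0],[0.012,0,-0.0008,0,0,0,0],[0.02,0,-0.0008,0,0,0,0],[0.028,-0.001,-0.0008,0,0,0,0],[0.036,-0.002,-0.0008,0,0,0,0],[0.043,-0.003,-0.0008,0,0,0,0],[0.045,-0.004,-0.0008,0,0,0,0],[0.045,-0.004,-0.0008,0,0,0,0]]]';python3 - <<'E'
from h import *
o=stn(); cv2.imwrite('pics/w8.png',manip.camera('wrist'));cv2.imwrite('pics/s8.png',manip.camera('scene')[150:340,210:370].repeat(3,0).repeat(3,1))
E
```

```text
clock: 8.85
position: [0.5451, 0.1221, 0.072]
ee_rot: [0.991, 0.131, 0.001, 0.0]
ft_force: [1.8, -0.3, 4.4]
grip_width: 0.127
t 8.85 pos [0.5451 0.1221 0.072 ] yaw 0.2627 z [ 1.6e-03  1.0e-04 -1.0e+00] F [ 1.81 -0.25  4.37] g 0.127 j [-0.68  0.35  0.45  1.84 -0.18  0.99 -1.47]
tab in station mm [-48.1  17.2] under z-deck mm 0.0 F station [ 1.68 -0.71] 4.37
```

View pics/w8.png

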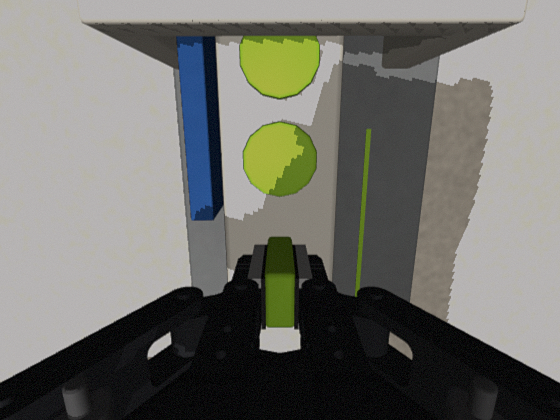

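View pics/s8.png

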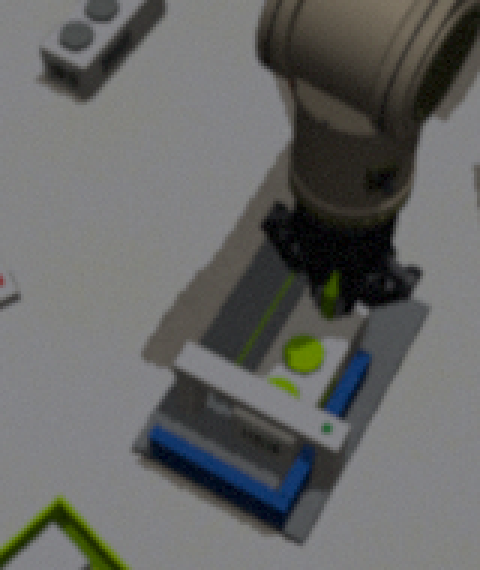

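The front is under the bridge and clear of its underside. I'll continue to about 5 mm short of the back fence.

```bash
python3 -m handwheel '[[[0.005,0,0,0,0,0,0],[0.012,0,0,0,0,0,0],[0.02,0,0,0,0,0,0],[0.027,-0.001,0,0,0,0,0],[0.031,-0.001,0,0,0,0,0],[0.031,-0.001,0,0,0,0,0]]]';python3 - <<'E'
from h import *
o=stn()
E
python3 -m handwheel '[[[0.002,0,0,0,0,0,0],[0.004,0,0,0,0,0,0],[0.005,0,0,0,0,0,0],[0.005,0,0,0,0,0,0]]]';python3 - <<'E'
from h import *
o=stn()
E
```

```text
clock: 9.7
position: [0.5742, 0.1313, 0.072]
ee_rot: [0.991, 0.131, 0.0, -0.0]
ft_force: [-0.5, 0.3, 4.1]
grip_width: 0.128
t 9.7 pos [0.5742 0.1313 0.072 ] yaw 0.2629 z [ 9.e-04  4.e-04 -1.e+00] F [-0.53  0.31  4.14] g 0.128 j [-0.66  0.41  0.44  1.76 -0.2   1.02 -1.45]
tab in station mm [-17.6  18.4] under z-deck mm 0.0 F station [-0.43  0.44] 4.14
clock: 10.2
position: [0.5786, 0.1324, 0.072]
ee_rot: [0.991, 0.131, 0.0, -0.0]
ft_force: [-2.8, -0.7, 7.9]
grip_width: 0.131
t 10.2 pos [0.5786 0.1324 0.072 ] yaw 0.2628 z [ 0.e+00  3.e-04 -1.e+00] F [-2.82 -0.67  7.91] g 0.131 j [-0.66  0.42  0.44  1.74 -0.21  1.02 -1.45]
tab in station mm [-13.1  18.4] under z-deck mm 0.0 F station [-2.9   0.09] 7.91
```

```bash
python3 -m handwheel '[[[0.001,0,0,0,0,0,0],[0.002,0,0,0,0,0,0],[0.002,0,0,0,0,0,0]]]';python3 - <<'E'
from h import *
o=stn()
E
python3 -m handwheel '[[[0,-0.0015,0,0,0,0,0],[0,-0.003,0,0,0,0,0],[0,-0.003,0,0,0,0,0]]]';python3 - <<'E'
from h import *
o=stn()
E
```

```text
clock: 10.58
position: [0.5786, 0.1324, 0.072]
ee_rot: [0.991, 0.131, -0.002, -0.0]
ft_force: [-15.5, -2.9, 18.8]
grip_width: 0.133
t 10.57 pos [0.5786 0.1324 0.072 ] yaw 0.2627 z [-4.4e-03 -3.0e-04 -1.0e+00] F [-15.53  -2.87  18.76] g 0.133 j [-0.66  0.43  0.44  1.74 -0.21  1.03 -1.45]
tab in station mm [-13.1  18.4] under z-deck mm -0.0 F station [-15.75   1.25] 18.76
clock: 10.95
position: [0.5783, 0.1329, 0.072]
ee_rot: [0.992, 0.13, -0.002, 0.001]
ft_force: [-13.3, -9.7, 16.5]
grip_width: 0.127
t 10.95 pos [0.5783 0.1329 0.072 ] yaw 0.2604 z [-0.0035 -0.0025 -1.    ] F [-13.27  -9.72  16.53] g 0.127 j [-0.66  0.43  0.44  1.74 -0.21  1.03 -1.46]
tab in station mm [-13.2  19. ] under z-deck mm 0.0 F station [-15.34  -5.95] 16.53
```

Back-fence contact is about 15 N. The y reaction of about 6 N could be just friction drag, so I'll back off x a little, seat the side fence first, then press the back.

```bash
python3 -m handwheel '[[[-0.002,0,-0.0005,0,0,0,0],[-0.003,0,-0.0008,0,0,0,0],[-0.003,0,-0.0008,0,0,0,0]]]';python3 - <<'E'
from h import *
o=stn()
E
python3 -m handwheel '[[[0,-0.001,0,0,0,0,0],[0,-0.002,0,0,0,0,0],[0,-0.002,0,0,0,0,0]]]';python3 - <<'E'
from h import *
o=stn(); cv2.imwrite('pics/w9.png',manip.camera('wrist'))
E
```

```text
clock: 11.32
position: [0.5763, 0.1352, 0.072]
ee_rot: [0.991, 0.131, -0.0, -0.0]
ft_force: [-0.8, -0.9, -0.7]
grip_width: 0.13
t 11.32 pos [0.5763 0.1352 0.072 ] yaw 0.2632 z [-7.e-04 -1.e-04 -1.e+00] F [-0.81 -0.87 -0.67] g 0.13 j [-0.66  0.42  0.44  1.75 -0.21  1.02 -1.46]
tab in station mm [-14.5  21.7] under z-deck mm 0.0 F station [-1.   -0.63] -0.67
clock: 11.7
position: [0.576, 0.1369, 0.0722]
ee_rot: [0.991, 0.131, -0.0, 0.0]
ft_force: [0.4, 0.1, -3.3]
grip_width: 0.129
t 11.7 pos [0.576  0.1369 0.0722] yaw 0.263 z [-4.e-04 -1.e-04 -1.e+00] F [ 0.42  0.14 -3.34] g 0.129 j [-0.67  0.42  0.44  1.75 -0.21  1.02 -1.46]
tab in station mm [-14.5  23.5] under z-deck mm 0.2 F station [0.44 0.03] -3.34
```

View pics/w9.png

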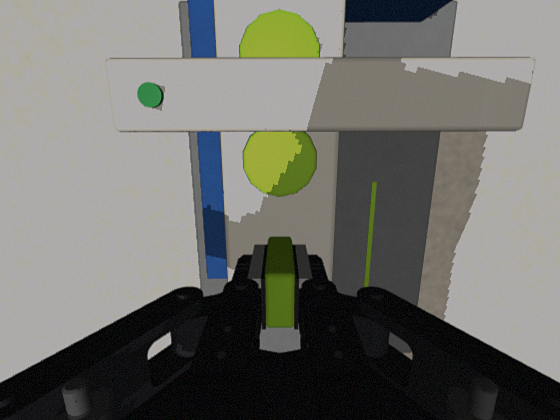

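It was friction: once freed, the cassette slid 4 mm further left. I'll continue to the side fence.

```bash
python3 -m handwheel '[[[0,-0.001,0.0002,0,0,0,0],[0,-0.002,0.0003,0,0,0,0],[0,-0.002,0.0003,0,0,0,0]]]';python3 - <<'E'
from h import *
o=stn()
E
python3 -m handwheel '[[[0,-0.001,0,0,0,0,0],[0,-0.002,0,0,0,0,0],[0,-0.002,0,0,0,0,0]]]';python3 - <<'E'
from h import *
o=stn()
E
```

```text
clock: 12.12
position: [0.5759, 0.1371, 0.0722]
ee_rot: [0.991, 0.13, 0.0, 0.001]
ft_force: [1.7, -5.8, -2.2]
grip_width: 0.131
t 12.12 pos [0.5759 0.1371 0.0722] yaw 0.2614 z [ 3.0e-04 -1.7e-03 -1.0e+00] F [ 1.74 -5.8  -2.15] g 0.131 j [-0.67  0.42  0.44  1.75 -0.2   1.02 -1.46]
tab in station mm [-14.5  23.6] under z-deck mm 0.2 F station [ 0.18 -6.05] -2.15
clock: 12.5
position: [0.5758, 0.1372, 0.0723]
ee_rot: [0.992, 0.13, 0.0, 0.002]
ft_force: [1.9, -10.0, -1.3]
grip_width: 0.13
t 12.5 pos [0.5758 0.1372 0.0723] yaw 0.2601 z [ 9.0e-04 -3.6e-03 -1.0e+00] F [  1.86 -10.01  -1.33] g 0.13 j [-0.67  0.42  0.44  1.75 -0.2   1.02 -1.47]
tab in station mm [-14.5  23.8] under z-deck mm 0.3 F station [ -0.8  -10.15] -1.33
```

Side-fence contact is at 10 N. Now I'll press into the back fence and lightly down.

```bash
python3 -m handwheel '[[[0.001,0,0.0004,0,0,0,0],[0.002,0,0.0006,0,0,0,0],[0.003,0,0.0006,0,0,0,0],[0.003,0,0.0006,0,0,0,0]]]';python3 - <<'E'
from h import *
o=stn()
E
```

```text
clock: 13.0
position: [0.5772, 0.1375, 0.0721]
ee_rot: [0.992, 0.13, -0.002, 0.002]
ft_force: [-10.5, -13.7, 11.5]
grip_width: 0.129
t 13.0 pos [0.5772 0.1375 0.0721] yaw 0.2598 z [-0.0027 -0.0038 -1.    ] F [-10.46 -13.71  11.49] g 0.129 j [-0.67  0.43  0.44  1.74 -0.2   1.03 -1.47]
tab in station mm [-13.1  23.7] under z-deck mm 0.1 F station [-13.65 -10.54] 11.49
```

```bash
python3 -m handwheel '[[[0.0002,-0.0008,0,0,0,0,0],[0.0002,-0.0008,0,0,0,0,0],[0.0002,-0.0008,0,0,0,0,0],[0.0002,-0.0008,0,0,0,0,0],[0.0002,-0.0008,0,0,0,0,0],[0.0002,-0.0008,0,0,0,0,0]]]';python3 - <<'E'
from h import *
o=stn(); cv2.imwrite('pics/w10.png',manip.camera('wrist'));im=manip.camera('scene');cv2.imwrite('pics/s10.png',cv2.resize(im[150:340,210:370],None,fx=3,fy=3,interpolation=cv2.INTER_CUBIC));cv2.imwrite('pics/s10f.png',im);cv2.imwrite('pics/t10.png',manip.camera('top'));stn()
E
```

```text
clock: 13.75
position: [0.5772, 0.1375, 0.0721]
ee_rot: [0.992, 0.129, -0.002, 0.002]
ft_force: [-10.4, -16.0, 12.4]
grip_width: 0.133
t 13.75 pos [0.5772 0.1375 0.0721] yaw 0.2592 z [-0.0027 -0.0046 -1.    ] F [-10.43 -16.02  12.43] g 0.133 j [-0.67  0.43  0.44  1.74 -0.2   1.03 -1.47]
tab in station mm [-13.1  23.7] under z-deck mm 0.1 F station [-14.22 -12.77] 12.43
t 13.9 pos [0.5772 0.1375 0.0721] yaw 0.2592 z [-0.0028 -0.0046 -1.    ] F [-11.04 -16.99  11.51] g 0.132 j [-0.67  0.43  0.44  1.74 -0.2   1.03 -1.47]
tab in station mm [-13.1  23.7] under z-deck mm 0.1 F station [-15.07 -13.55] 11.51
```

View pics/w10.png

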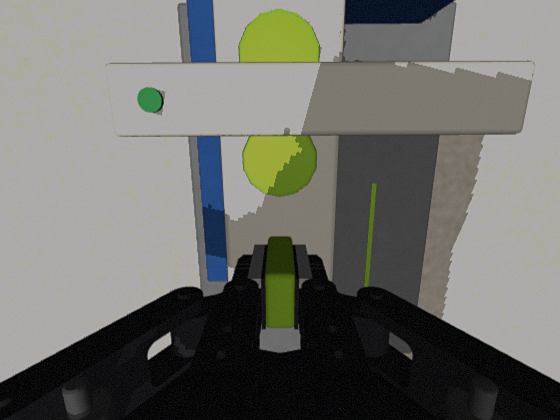

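View pics/s10.png

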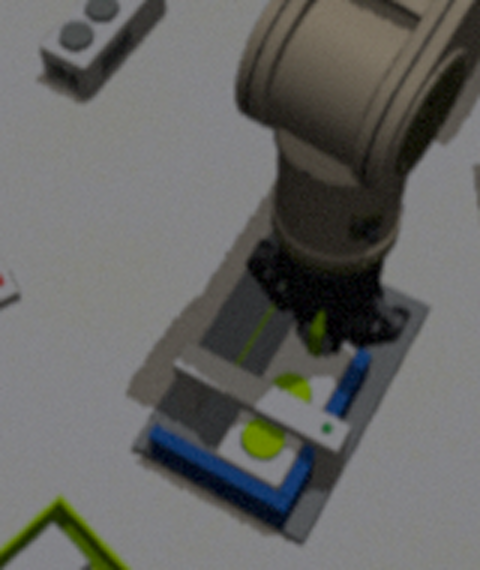

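View pics/t10.png

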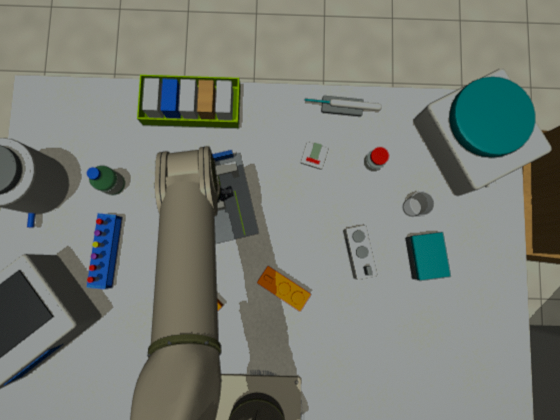

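The scene crop shows the cassette's front left corner in the fence corner at about (290,480), with no visible gap. The spent cassette and bystanders are where they were. Forces are steady at about 14 N and 13 N, so I'm handing in.

```bash
python3 - <<'E'
from h import *
stn(); print(manip.hand_in())
E
```

```text
t 13.9 pos [0.5772 0.1375 0.0721] yaw 0.2592 z [-0.0028 -0.0046 -1.    ] F [-11.04 -16.99  11.51] g 0.132 j [-0.67  0.43  0.44  1.74 -0.2   1.03 -1.47]
tab in station mm [-13.1  23.7] under z-deck mm 0.1 F station [-15.07 -13.55] 11.51
the job is handed in; nothing more can be done
None
```

I slid the lime cassette label first along the lane, under the bridge and flat on the deck, into the fence corner. I handed it in at 13.9 s, still held at 80 N and pressed against both fences; the hand-in reports no verdict.

**Last checks**
- **Push:** wrist reaction was about 15 N along the back-fence direction, 13.5 N along the side-fence direction and 11.5 N upward from the deck. These are wrist readings, so friction takes a few N of each.
- **Flat and square:** gripper yaw was 0.259 rad against a measured station yaw of about 0.262, with tilt under 0.006 rad. The height matched deck contact to 0.1 mm.
- **Surroundings:** the final pictures show the corner seated with no visible gap, and the spent cassette and bystanders where they were.

**What disagreed**
- **First side push:** it stalled on friction while the back fence was loaded, reading 6 N without touching the side fence. I eased off, seated the side fence first, then pressed the back.
- **Final position:** the tab read (-13.1, 23.7) mm in my station frame against the nominal (-12, 22). That is within my calibration and pose error, and both contacts were felt as firm stops.
- **Tab-top height:** triangulating the tab top gave 91 mm against the stated 97. The caps measured 62.5 mm against 63, so I used the stated tab height.

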